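# Fetch the long objective from the lens carousel

## Robot

A 6-joint arm with a two-finger parallel gripper is mounted at the origin on the work surface. World frame = base frame: x ahead of the robot, y to its left, z up, the work surface at z = 0. Lengths are in m, angles in degrees, forces in N, time in s.
With the tool pointing down it reaches from about 0.35 to 0.925 m from the base axis. Payload 6.4 kg.
Tool frame: the origin (TCP) lies between the finger pads; the fingertips stand 14 mm ahead of it and the grasp point (between the pads) lies 5 mm behind it (ctrl.finger_overhang is the distance from the TCP to the fingertips, in m); z points along the fingers, y is the line along which they close (so a half turn about z gives the same grasp; the last joint's range is limited). The gripper opens to 85 mm and grips with 20 to 120 N. Pads are 22 mm wide; open, the fingers measure 114 mm over their backs; the gripper's body (76 mm by 85 mm) begins 54 mm behind the grasp point. The pads swing forward as they close: fully open they stand 13 mm farther back than shut.
Start: joints at [-81.996, 14.043, 89.255, -0, 76.702, -9.975], TCP at [0.201, -0.618, 0.245] pointing down, gripper open.
Joint ranges: [-179.41, 179.41], [-58.25, 129.5], [7.25, 145.43], [-54.29, 234.29], [11.92, 165.04], [-157.13, 157.13]. Speed limits (degrees/s): [147.25, 147.25, 180, 180, 180, 180].

## Interface

Orientations are given as [roll, pitch, yaw] about the fixed x, y, z axes, in that order (R = Rz(yaw) Ry(pitch) Rx(roll)).
In Python, from bench import ctrl gives the robot as it stands. The module is installed in compiled form; this text tells all that it offers.
- The arm moves only by the tool play_rows, never from a script. Its argument "commands" is one flat list of numbers, 5 for each row, row after row: the opening in per cent of the stroke, from 0 (shut) to 100 (fully open), then the shift along the tool's x, y, z as a fraction of full scale, then the turn about the tool's z as a fraction of full scale. In form: [gripper, dx, dy, dz, roll, gripper, dx, dy, dz, roll, ...]. A call has 1 to 12 rows; each row is the pose to reach, as a shift and turn from the pose commanded when the call began, along the tool's axes at that moment; what a row does not reach only later rows make up. Full scale, the value 1, is 20 cm for a shift and 60 degrees for a turn. A row lasts 1/10 s, in which the tool goes at most 50 mm and 8.59 degrees, less where a joint would pass 70% of its speed; a pose out of reach is approached as far as the arm can. A call with a number of a shift or a turn outside -1 to 1 is refused whole. A call with a gripper value outside its range is refused whole. The fingers move at their own pace and stop on an object; "newtons" is the grip in N (left out, the last holds). Time passes only in rows, so rows that repeat a pose let the fingers close. It gives the time, the measured TCP pose, the force, the opening and the grip force at its end, in the units of the state.
- ctrl.get_state(): the state, without advancing time (a new reading comes with each control period).
- ctrl.get_image(name): name is "scene" or "top"; returns a dict with "pixels" (420x560x3 uint8, red, green, blue), "K" (3x3 intrinsics, pixels), "dist_coeffs" ([k1, k2, p1, p2, k3] as OpenCV has them; the pictures are not rectified), "cam_to_world" (4x4, takes a point from camera to world coordinates). Camera axes: x right, y down, z forward; pixel columns grow to the right and rows downward; lengths in m; the calibration is good to about 2 mm. A picture is of the moment at which its call begins. There is no depth.
- ctrl.job_done(): hands the job in; it is judged then, once.
The state is a dict: "time_s": time; "q": joint angles; "qvel": joint speeds; "effort": joint torques, N m; "position": TCP position; "tcp_rot": TCP orientation; "contact_force": force on the tool from outside, world axes, zero at the start; "wrist_torque": the same for the moment, N m; "gripper_width": finger opening in m; "finger_force": force on a finger pad.
Only numpy, scipy, OpenCV 4.12 (cv2) and the standard library are available. Lean on these libraries where they do the work, as an engineer would, in place of code of your own. Each camera call takes 0.05 s, during which the arm holds its last target. There are 200 camera calls.

## Task

Turn the lens carousel by its handle until the pocket with the longest objective stands at the pointer facing the arm, and let go of it. Then lift that objective out of its pocket there, keep it upright, and set it down gently, standing inside the steel ring on the black inspection stage.

Things in the scene. Friction and masses are not known exactly. Their poses are not given: they have to be found in the camera images.
- long_objective: Longest of the four steel objectives standing nose up in the carousel: 92 mm tall (others 64 or less), 0.14 to 0.28 kg. Flange 30 mm across, 6 high; round body 26 mm across from 7 to 72 mm up (grip here); nose narrows to 14 mm. Origin: centre of underside, z up. Stands with 2 mm play in a collar 22 mm high, 95 mm from the carousel's axis, at first 40 to 80 degrees either side of the pointer.
- carousel_handle (a point): Centre of the handle's top face, on the carousel's upright axis, 110 mm above the table. Aluminium bar 60 mm long (x), 14 wide (y), 32 high, on a 24 mm post; x, y turn with the carousel: a black disc 244 mm across, top at 30 mm, six collars (43 mm across) 60 degrees apart, two of them in line with the bar. Turns either way, light friction (0.03 N m), stays where left.
- carousel_front (a point): Fixed point 30 mm above the table, 95 mm from the carousel's axis: where the middle of a pocket's floor (the objective's origin) lies when that pocket stands exactly at the pointer. The pointer is a small aluminium block on the carousel's fixed foot, sticking out from under the disc on the arm's side, 141 mm from the axis in the same direction.
- stage: Inspection stage, fixed: black plate 140 x 140 mm, 12 mm thick, with a steel ring in its middle, 48 mm across inside, 62 mm outside, standing 8 mm above the plate. Origin: centre of the plate's underside, on the table. The objective is to stand on the plate inside the ring, 12 mm above this origin.

How it is judged:
By the outcome, as a careful person would: the job done as asked, in the order asked, and still so for the second after the job is handed in, with the robot touching nothing.
It also fails if it takes over 59 s, if anything falls off the work surface, if the arm or the gripper's body presses on something with over 40 N, if the wrist force passes 120 N, or if a joint passes its speed limit or range.

## Working session

There is one attempt and no reset: what is moved stays moved. The work goes in short steps, Python scripts to look and compute and a tool call to move; the robot and the scene stay as the last step left them, time stands still between calls to the robot, and variables do not carry over. Pictures are saved under pics/ and viewed, at most 10 in all, crops included, and the job is handed in when it is done.

Besides the shell and the picture viewer there is one more tool, called after "Call:" as name(argument=value, ...) on one line, values as JSON. play_rows: Moves the arm, as the interface text tells. Its arguments: {"type":"object","properties":{"commands":{"type":"array"},"newtons":{"type":"number"}},"required":["commands"]}

```bash
mkdir -p pics
cat > h.py <<'E'
from bench import ctrl
import cv2, numpy as np
def shot(name,fn,crop=None,scale=1):
    im=ctrl.get_image(name); p=im["pixels"][:,:,::-1]
    if crop: x0,y0,x1,y1=crop; p=p[y0:y1,x0:x1]
    p=cv2.resize(p,None,fx=scale,fy=scale,interpolation=cv2.INTER_CUBIC)
    cv2.imwrite("pics/"+fn,p); return im
def ray(im,uv,z):
    u=cv2.undistortPoints(np.array([[uv]],float),np.array(im["K"]),np.array(im["dist_coeffs"]))[0,0]
    T=np.array(im["cam_to_world"]); d=T[:3,:3]@[u[0],u[1],1]; o=T[:3,3]
    return o+d*(z-o[2])/d[2]
def proj(im,P):
    T=np.linalg.inv(im["cam_to_world"]); r=cv2.Rodrigues(T[:3,:3])[0]
    return cv2.projectPoints(np.array(P,float).reshape(-1,1,3),r,T[:3,3],np.array(im["K"]),np.array(im["dist_coeffs"]))[0][:,0]
E
python3 - <<'E'
from h import *
a=shot("scene","s1.png",None,1.4);b=shot("top","t1.png",None,1.4)
print(np.round(a["cam_to_world"],3),np.round(b["cam_to_world"],3),a["K"]);print(ctrl.get_state())
E
```

```text
[[ 0.041  0.581 -0.813  1.338]
 [ 0.999 -0.027  0.03  -0.048]
 [-0.005 -0.813 -0.582  0.664]
 [ 0.     0.     0.     1.   ]] [[ 0.001 -0.995  0.099  0.486]
 [-1.    -0.002 -0.004 -0.011]
 [ 0.004 -0.099 -0.995  0.807]
 [ 0.     0.     0.     1.   ]] [[496.21389349   0.         276.77963289]
 [  0.         496.21389349 210.66711897]
 [  0.           0.           1.        ]]
{'time_s': 0.1, 'q': array([-8.19968725e+01,  1.40812214e+01,  8.93167534e+01, -2.01569302e-04,
        7.67026055e+01, -9.97565956e+00]), 'qvel': array([ 0.15974822, -0.08436631, -0.12431821, -0.12616265, -0.06996376,
       -0.02143069]), 'effort': array([ 2.18282821e-04, -4.30662131e+01, -3.27135730e+01, -9.12217911e-05,
        2.71294986e-03, -3.22520741e-06]), 'position': array([ 0.20056538, -0.61778743,  0.24428918]), 'tcp_rot': array([-1.79900906e+02, -1.72303957e-02,  1.79788187e+01]), 'contact_force': array([-0.08617347,  0.15670139, -0.06594465]), 'wrist_torque': array([-0.01553412,  0.00121508,  0.04749536]), 'finger_force': 0.0, 'gripper_width': 0.08556853279348167}
```

View pics/s1.png

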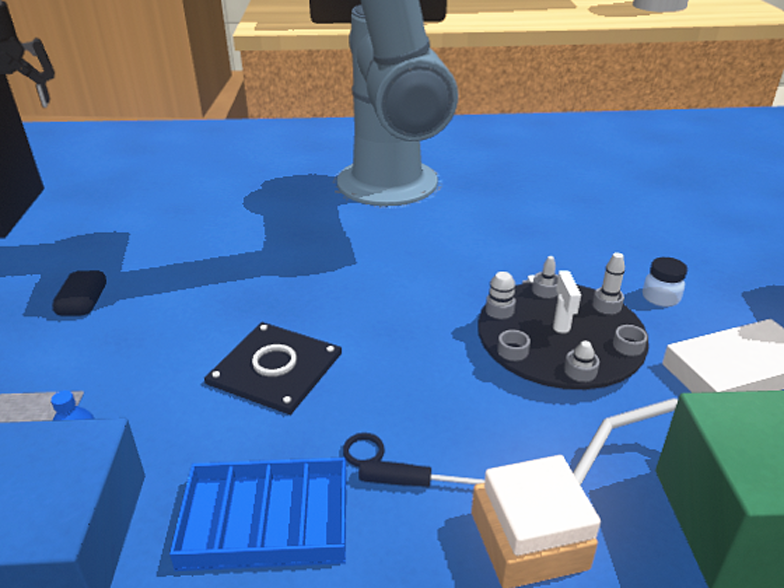

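View pics/t1.png

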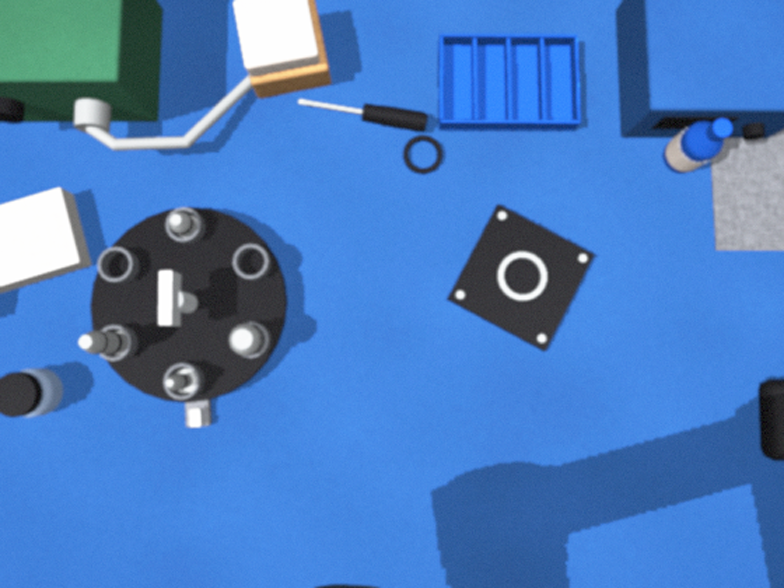

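The top view shows the carousel with its handle near (169,297), the long objective at about (110,343) with its tip at (87,342), the pointer at (198,413) and the ring centre at (522,276), all in 1.4x pixels. I'll enlarge both areas.

Run:
```python
from h import *
shot("top","t2.png",(55,140,215,310),3.5)
b=ctrl.get_image("top"); g=b["pixels"].astype(int)
# disc outline: dark pixels in region -> ellipse
m=((g.max(2)<75)).astype(np.uint8)
n,l,st,c=cv2.connectedComponentsWithStats(m)
for i in range(1,n):
    if st[i,4]>800: print(i,st[i],c[i])
# ring & bar
w=((g.min(2)>170)).astype(np.uint8)
n,l,st,c=cv2.connectedComponentsWithStats(w)
for i in range(1,n):
    if 20<st[i,4]<1500: print('w',i,st[i],c[i].round(1))
```

```text
1 [   0    0  115   87 4146] [72.2761698  55.10564399]
8 [   66   149   138   137 10437] [136.14324039 217.35105873]
9 [ 321  148  100  101 4358] [371.44538779 197.9111978 ]
24 [543 272  17  57 903] [551.393134   298.87818383]
w 2 [ 61  53 118  53 876] [121.9  90.4]
w 3 [ 53  71  19  18 299] [61.8 79.4]
w 4 [213  71  46  10 148] [234.8  75.5]
w 6 [477  99  15  18 116] [482.5 109.9]
w 8 [529 102   8   5  23] [531.3 104.4]
w 9 [ 510  102   50   76 1251] [539.9 136.8]
w 13 [511 130   8  10  43] [513.9 134.7]
w 17 [555 143   5  12  33] [557.4 149.2]
w 18 [511 146  12  12  85] [516.6 151. ]
w 19 [513 149  24  24 151] [525. 161.]
w 20 [356 151   6   6  28] [358.2 153.5]
w 21 [120 152  10  11  80] [124.5 157. ]
w 26 [553 169   7   9  28] [556.2 173.1]
w 35 [356 180  35  35 426] [372.9 196.9]
w 36 [413 181   6   6  28] [415.8 183.9]
w 37 [113 193  11  40 423] [117.8 212.1]
w 38 [127 208   4  11  39] [128.4 213.4]
w 39 [326 208   6   6  29] [328.4 210.3]
w 40 [165 234  16  17 215] [172.3 242.1]
w 41 [ 56 239  10  11  84] [ 60.6 243.7]
w 42 [384 239   6   6  29] [386.6 241.3]
w 44 [128 262  13  19  96] [135.1 271.3]
w 45 [118 270   6   7  37] [120.4 273.2]
w 46 [133 287  15  18 199] [138.6 295.3]
```

View pics/t2.png

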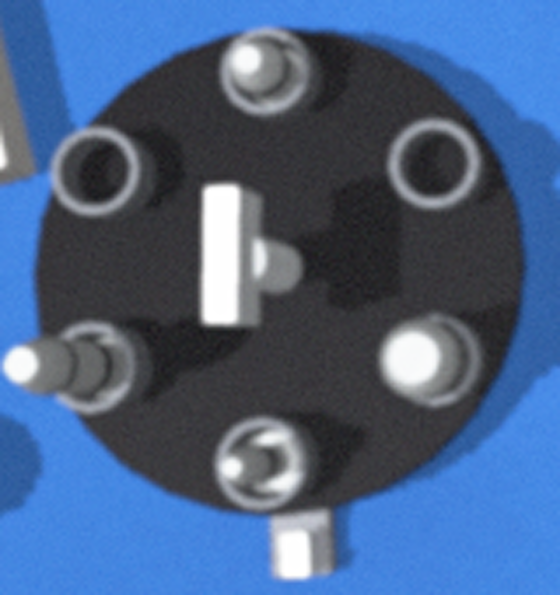

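The enlarged view shows the collar rim centres (crop pixels) at (266,72), (434,164), (431,360), (263,464), (95,367) and (96,170). The handle top spans (202-240, 184-325). The pointer's top face is around (292,553), and the long objective stands in the collar at (95,367).

Run:
```python
from h import *
b=ctrl.get_image("top")
f=lambda u,v,z: ray(b,(u/3.5+55-.36,v/3.5+140-.36),z)
C=np.array([f(*p,.052) for p in [(266,72),(434,164),(431,360),(263,464),(95,367),(96,170)]])
ax=C[:,:2].mean(0); d=C[:,:2]-ax
print("axis",ax,"r",np.hypot(*d.T),"ang",np.degrees(np.arctan2(d[:,1],d[:,0])))
H=np.array([f(*p,.110) for p in [(202,184),(240,184),(240,325),(202,325)]]); print("handle",H.mean(0),H.round(4))
print("bar ang",np.degrees(np.arctan2(*(H[0]+H[1]-H[2]-H[3])[1::-1])))
for z in(.012,.02,.03):
  P=f(292,553,z)[:2]-ax; print("ptr",z,np.hypot(*P),np.degrees(np.arctan2(P[1],P[0])))
print("dir to base",np.degrees(np.arctan2(-ax[1],-ax[0])))
print("tip",f(20,364,.122))
print("ring",ray(b,(372.9,196.9),.02))
for c in [(358.2,153.5),(415.8,183.9),(328.4,210.3),(386.6,241.3)]: print(ray(b,c,.013))
shot("scene","s2.png",(330,165,480,285),5)
```

```text
axis [0.54612945 0.23499679] r [0.09435108 0.09457238 0.0933449  0.09496488 0.09345455 0.09510613] ang [   1.38170589  -58.66539253 -119.13005374 -178.38189887  121.72902925
   61.06765418]
handle [0.54631075 0.23538978 0.11      ] [[0.5778 0.2451 0.11  ]
 [0.5778 0.228  0.11  ]
 [0.5149 0.2258 0.11  ]
 [0.5148 0.2427 0.11  ]]
bar ang 2.100085501874778
ptr 0.012 0.1408056928310132 -177.69954497212248
ptr 0.02 0.14010980909322 -176.69540623460026
ptr 0.03 0.13930113633744068 -175.42663725596285
dir to base -156.7180301329546
tip [0.49721372 0.31705664 0.122     ]
ring [ 0.58204043 -0.18183185  0.02      ]
[ 0.66143934 -0.15844214  0.013     ]
[ 0.60645747 -0.26072456  0.013     ]
[ 0.55879773 -0.10378208  0.013     ]
[ 0.50405147 -0.20603718  0.013     ]
```

View pics/s2.png

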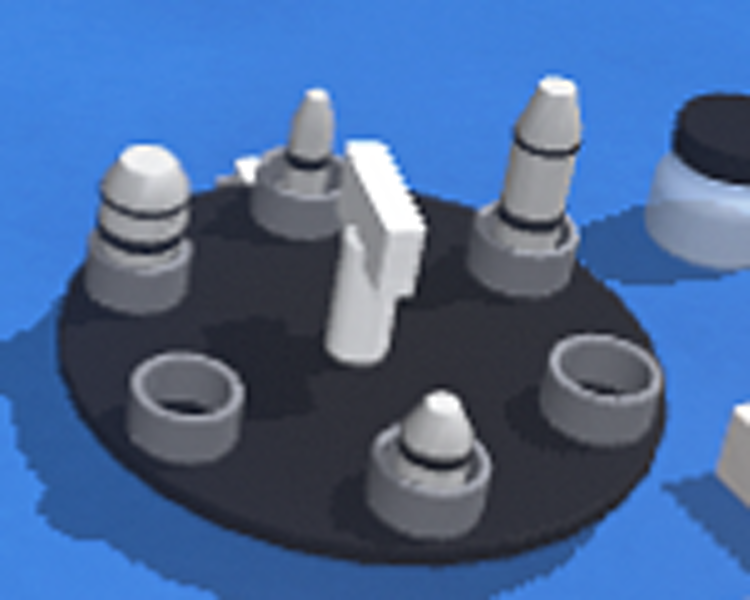

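The scene view shows the long objective at crop (550,150), in the rear right collar, and the pointer partly hidden behind a small objective at (245,172). I'll zoom in on the pointer in both views in one composite.

Run:
```python
from h import *
a=ctrl.get_image("scene");b=ctrl.get_image("top")
A=a["pixels"][188:213,368:398,::-1];B=b["pixels"][280:311,125:158,::-1]
r=lambda p:cv2.resize(p,(400,int(400*p.shape[0]/p.shape[1])),interpolation=cv2.INTER_CUBIC)
A=r(A);B=r(B);h=max(len(A),len(B));pad=lambda p:cv2.copyMakeBorder(p,0,h-len(p),0,0,0)
cv2.imwrite("pics/p1.png",np.hstack([pad(A),pad(B)]))
# predicted centre positions for pointer top, by hypothesised height & angle
ax=np.array([.5462,.2352])
for h in(.01,.02,.03):
  for t in (181.6,184,186):
    P=np.r_[ax+.141*np.array([np.cos(np.radians(t)),np.sin(np.radians(t))]),h]
    u=proj(a,P)[0];v=proj(b,P)[0]
    print(h,t,((u-[368,188]+.5)*400/30).round(),((v-[125,280]+.5)*400/33+[400,0]).round())
```

```text
0.01 181.6 [202. 205.] [555. 220.]
0.01 184 [168. 207.] [596. 218.]
0.01 186 [141. 209.] [630. 215.]
0.02 181.6 [209. 157.] [534. 227.]
0.02 184 [175. 159.] [575. 225.]
0.02 186 [147. 161.] [610. 222.]
0.03 181.6 [216. 109.] [512. 234.]
0.03 184 [182. 111.] [554. 232.]
0.03 186 [154. 113.] [589. 229.]
```

View pics/p1.png

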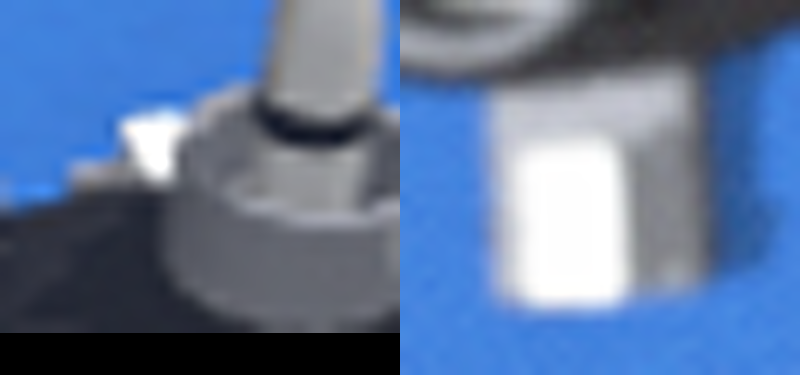

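Left panel (scene): the pointer's white top has its outer right-hand corner near (122,122) and its inner one near (150,180). Right panel (top): the white top spans (512-630, 137-305). Next I triangulate these.

Run:
```python
from h import *
a=ctrl.get_image("scene");b=ctrl.get_image("top");ax=np.array([.5462,.2352])
for s,t in [((122,122),(629,303)),((150,180),(626,138))]:
  us=np.array(s)*30/400+[368,188]-.5; ut=(np.array(t)-[400,0])*33/400+[125,280]-.5
  best=min(np.linspace(0,.05,101),key=lambda z:np.linalg.norm(ray(a,us,z)-ray(b,ut,z)))
  print(best,ray(a,us,best),ray(b,ut,best))
for h in(.02,.024,.028,.032):
  c=[ray(b,(np.array(t)-[400,0])*33/400+[125,280]-.5,h)[:2] for t in[(513,305),(629,303),(513,137),(626,137)]]
  m=np.mean(c,0)-ax; e=np.array(c[2])+c[3]-c[0]-c[1]
  print(h,np.hypot(*m),np.degrees(np.arctan2(m[1],m[0]))%360,"edge dir",np.degrees(np.arctan2(e[1],e[0])), np.ptp(c,0))
```

```text
0.021 [0.39516717 0.21816885 0.021     ] [0.39474249 0.21708678 0.021     ]
0.0245 [0.41804322 0.21786661 0.0245    ] [0.41818148 0.2171666  0.0245    ]
0.02 0.14031225441780001 183.72046805884045 edge dir 2.25160505938465 [0.02363438 0.01724844]
0.024 0.13998888664272993 184.2247315353272 edge dir 2.251605059384679 [0.02351418 0.01716072]
0.028 0.1396764119299271 184.73129060685724 edge dir 2.2516050593846764 [0.02339399 0.01707301]
0.032 0.1393749035452516 185.24008126282183 edge dir 2.2516050593846395 [0.02327379 0.01698529]
```

The pointer stands at about 184° with its top near z = 0.022, and the long pocket is at 121.4°, so the carousel must turn about +62°. First I go to above the handle.

Call:
play_rows(commands=[100, 1, -1, 0, 0.273, 100, 1, -1, 0, 0.273, 100, 1, -1, 0, 0.273, 100, 1, -1, 0, 0.273, 100, 1, -1, 0, 0.273, 100, 1, -1, 0, 0.273, 100, 1, -1, 0, 0.273], newtons=40)

```text
time_s: 1.2
position: [0.3306, -0.3632, 0.2454]
tcp_rot: [-180.0, -0.0, 1.9]
contact_force: [0.2, -0.3, -0.3]
gripper_width: 0.0857
finger_force: 0.0
```

Call:
play_rows(commands=[100, 0.5, -1, 0, 0, 100, 0.5, -1, 0, 0, 100, 0.5, -1, 0, 0, 100, 0.5, -1, 0, 0, 100, 0.5, -1, 0, 0, 100, 0.5, -1, 0, 0])

```text
time_s: 1.8
position: [0.4244, -0.1619, 0.2455]
tcp_rot: [180.0, -0.0, 1.8]
contact_force: [-0.2, 0.7, -0.1]
gripper_width: 0.0856
finger_force: 0.0
```

Call:
play_rows(commands=[100, 0.5, -1, 0, 0, 100, 0.5, -1, 0, 0, 100, 0.5, -1, 0, 0, 100, 0.5, -1, 0, 0, 100, 0.5, -1, 0, 0, 100, 0.5, -1, 0, 0])

```text
time_s: 2.4
position: [0.519, 0.0399, 0.2453]
tcp_rot: [180.0, -0.0, 1.7]
contact_force: [0.1, 0.4, 0.3]
gripper_width: 0.0853
finger_force: 0.0
```

Call:
play_rows(commands=[100, 0.165, -0.97, 0, 0, 100, 0.165, -0.97, 0, 0, 100, 0.165, -0.97, 0, 0, 100, 0.165, -0.97, 0, 0, 100, 0.165, -0.97, 0, 0, 100, 0.165, -0.97, 0, 0, 100, 0.165, -0.97, 0.2, 0, 100, 0.165, -0.97, 0.4, 0, 100, 0.165, -0.97, 0.55, 0, 100, 0.165, -0.97, 0.55, 0])

```text
time_s: 3.4
position: [0.5425, 0.2306, 0.1303]
tcp_rot: [179.9, 0.6, 1.4]
contact_force: [-0.8, -0.4, -0.7]
gripper_width: 0.0848
finger_force: 0.0
```

Run:
```python
from h import *
print(ctrl.get_state()["position"],ctrl.get_state()["contact_force"])
A=ctrl.get_image("scene")["pixels"][140:290,320:490,::-1];B=ctrl.get_image("top")["pixels"][140:310,50:220,::-1]
r=lambda p:cv2.resize(p,(400,int(400*p.shape[0]/p.shape[1])),interpolation=cv2.INTER_CUBIC)
A=r(A);B=r(B);h=max(len(A),len(B));pad=lambda p:cv2.copyMakeBorder(p,0,h-len(p),0,0,0)
cv2.imwrite("pics/p2.png",np.hstack([pad(A),pad(B)]))
```

```text
[0.54253153 0.23058257 0.13025188] [-0.78285487 -0.44416608 -0.71795902]
```

View pics/p2.png

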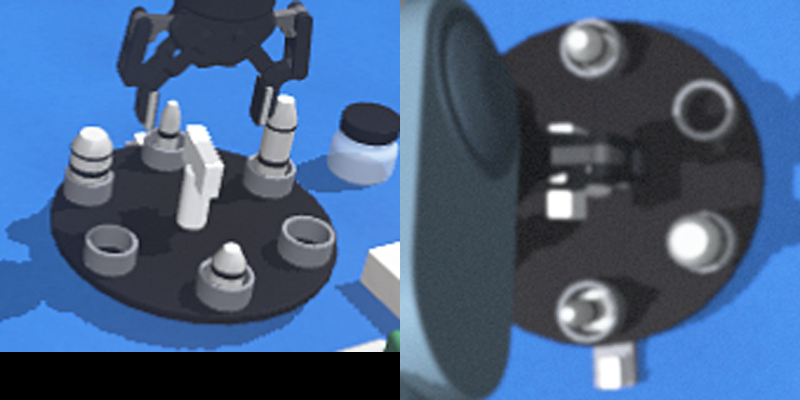

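Left panel: the fingers straddle the handle bar from above. Right panel: the arm hides the left half of the disc. I let the arm settle before descending.

Call:
play_rows(commands=[100, 0, 0, 0, 0, 100, 0, 0, 0, 0, 100, 0, 0, 0, 0])

```text
time_s: 3.8
position: [0.5465, 0.2341, 0.1371]
tcp_rot: [-180.0, -0.2, 1.6]
contact_force: [0.0, 0.8, 0.1]
gripper_width: 0.0854
finger_force: 0.0
```

Call:
play_rows(commands=[100, 0, -0.005, 0.1, 0, 100, 0, -0.005, 0.215, 0, 100, 0, -0.005, 0.215, 0, 100, 0, -0.005, 0.215, 0, 0, 0, -0.005, 0.215, 0, 0, 0, -0.005, 0.215, 0, 0, 0, -0.005, 0.215, 0, 0, 0, -0.005, 0.215, 0, 0, 0, -0.005, 0.215, 0, 0, 0, -0.005, 0.215, 0], newtons=25)

```text
time_s: 4.8
position: [0.5458, 0.2345, 0.0929]
tcp_rot: [179.9, -0.0, 1.6]
contact_force: [-1.7, -4.0, 4.7]
gripper_width: 0.022
finger_force: 24.4
```

Call:
play_rows(commands=[0, 0, 0, 0, 0, 0, 0, 0, 0, 0, 0, 0, 0, 0, 0])

```text
time_s: 5.1
position: [0.5457, 0.2345, 0.0929]
tcp_rot: [179.9, -0.0, 1.6]
contact_force: [-1.0, -3.8, 5.7]
gripper_width: 0.0225
finger_force: 24.5
```

The opening reads 22.5 mm, not 14, so the tips are probably on the 24 mm post. I open, rise 9 mm and close again.

Call:
play_rows(commands=[50, 0, 0, 0, 0, 50, 0, 0, 0, 0, 50, 0, -0.002, -0.045, 0, 50, 0, -0.002, -0.045, 0, 0, 0, -0.002, -0.045, 0, 0, 0, -0.002, -0.045, 0, 0, 0, -0.002, -0.045, 0, 0, 0, -0.002, -0.045, 0, 0, 0, -0.002, -0.045, 0])

```text
time_s: 6.0
position: [0.5455, 0.2345, 0.1015]
tcp_rot: [179.9, 0.0, 1.6]
contact_force: [-1.4, -5.1, 3.5]
gripper_width: 0.0135
finger_force: 27.3
```

Call:
play_rows(commands=[0, 0, 0, 0, -0.05, 0, 0, 0, 0, -0.13, 0, 0, 0, 0, -0.22, 0, 0, 0, 0, -0.31, 0, 0, 0, 0, -0.4, 0, 0, 0, 0, -0.49, 0, 0, 0, 0, -0.58, 0, 0, 0, 0, -0.67, 0, 0, 0, 0, -0.75, 0, 0, 0, 0, -0.8, 0, 0, 0, 0, -0.82, 0, 0, 0, 0, -0.82])

```text
time_s: 7.2
position: [0.5464, 0.2325, 0.1015]
tcp_rot: [179.8, 0.2, 50.8]
contact_force: [0.8, -13.3, 2.1]
gripper_width: 0.0135
finger_force: 27.2
```

Call:
play_rows(commands=[0, 0, 0, 0, -0.05, 0, 0, 0, 0, -0.1, 0, 0, 0, 0, -0.15, 0, 0, 0, 0, -0.19, 0, 0, 0, 0, -0.215, 0, 0, 0, 0, -0.215, 0, 0, 0, 0, -0.215])

```text
time_s: 7.9
position: [0.5469, 0.2321, 0.1015]
tcp_rot: [179.7, 0.2, 63.7]
contact_force: [4.1, -13.5, 0.2]
gripper_width: 0.0133
finger_force: 27.0
```

Call:
play_rows(commands=[30, 0, 0, 0, 0, 60, 0, 0, 0, 0, 80, 0, 0, 0, 0, 80, 0, 0, 0, 0, 80, 0, 0, -0.2, 0, 80, 0, 0, -0.4, 0, 80, 0, 0, -0.6, 0, 80, 0, 0, -0.6, 0])

```text
time_s: 8.7
position: [0.5488, 0.2366, 0.2288]
tcp_rot: [179.4, -0.5, 63.7]
contact_force: [0.9, 0.9, 0.9]
gripper_width: 0.0683
finger_force: 0.0
```

Call:
play_rows(commands=[80, -0.3, -0.2, 0, 0.5, 80, -1, 0.7, 0, 1, 80, -1, 0.7, 0, 1, 80, -1, 0.7, 0, 1, 80, -1, 0.7, 0, 1, 80, -1, 0.7, 0, 1, 80, -1, 0.7, 0, 1, 80, -1, 0.7, 0, 1, 80, -1, 0.7, 0, 1])

```text
time_s: 9.6
position: [0.582, -0.0055, 0.2207]
tcp_rot: [-180.0, 0.1, 3.9]
contact_force: [-1.0, -0.1, -0.3]
gripper_width: 0.0683
finger_force: 0.0
```

Run:
```python
from h import *
print(ctrl.get_state()["position"])
shot("top","t3.png",(55,140,215,310),3.5)
```

```text
[ 0.5819599  -0.00546785  0.22068923]
```

View pics/t3.png

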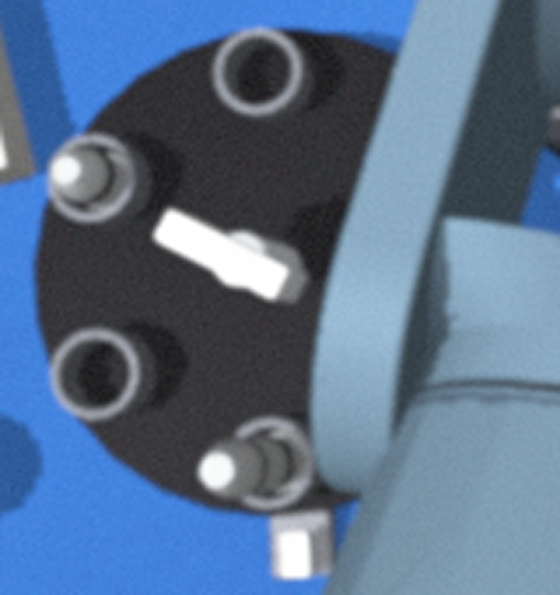

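The long objective is now near the pointer. Its collar rim centre is at about (270,463), with the other rims at (258,72), (91,178) and (95,374), the handle bar centre near (222,254), and the pointer top at (292,553).

Run:
```python
from h import *
from scipy.optimize import least_squares
b=ctrl.get_image("top")
f=lambda u,v,z: ray(b,(u/3.5+55-.36,v/3.5+140-.36),z)[:2]
A=[f(*p,.052) for p in [(266,72),(434,164),(431,360),(263,464),(95,367),(96,170)]]
B=[f(*p,.052) for p in [(258,72),(91,178),(95,374),(270,463)]]
def R(x):
  r=[]
  for i,p in enumerate(A): t=np.radians(x[2]-60*i); r+=list(x[:2]+.095*np.array([np.cos(t),np.sin(t)])-p)
  for i,p in enumerate(B): t=np.radians(x[3]+60*i); r+=list(x[:2]+.095*np.array([np.cos(t),np.sin(t)])-p)
  return np.array(r)*1000
s=least_squares(R,[.546,.235,1,1]); print(s.x,s.fun.round(1))
ax=s.x[:2]
for h in(.02,.022,.024):
  m=f(292,553,h)-ax; print(h,np.degrees(np.arctan2(m[1],m[0]))%360)
print("pocket",B[3])
```

```text
[0.54612969 0.23507749 1.33365965 3.66570333] [ 0.7  0.   0.2 -0.3 -0.1 -1.7 -0.   0.6 -0.3  1.7 -0.4  0.2  0.5 -0.
  0.  -0.3 -0.2 -0.2 -0.4  0. ]
0.02 183.33752990448204
0.022 183.59013083443983
0.024 183.8433298663643
pocket [0.45168276 0.22899458]
```

The pocket is at 183.7° and the pointer at about 183.6°, so it is aligned. Now I go to the objective.

Call:
play_rows(commands=[80, -0.56, -1, 0, 0, 80, -0.56, -1, 0, 0, 80, -0.56, -1, 0, 0, 80, -0.56, -1, 0, 0, 80, -0.56, -1, 0, 0, 80, -0.56, -1, 0, 0])

```text
time_s: 10.3
position: [0.4552, 0.1895, 0.2212]
tcp_rot: [-180.0, 0.0, 4.1]
contact_force: [0.8, -0.4, -0.3]
gripper_width: 0.0683
finger_force: 0.0
```

Call:
play_rows(commands=[80, 0, -0.2, 0, 0, 80, 0, -0.2, 0, 0, 80, 0, -0.2, 0, 0, 80, 0, -0.2, 0, 0, 80, 0, -0.2, 0, 0])

```text
time_s: 10.8
position: [0.4553, 0.2255, 0.2212]
tcp_rot: [180.0, 0.0, 3.6]
contact_force: [-0.2, -1.1, -0.5]
gripper_width: 0.0683
finger_force: 0.0
```

Call:
play_rows(commands=[80, -0.013, -0.017, 0.2, 0, 80, -0.013, -0.017, 0.4, 0, 80, -0.013, -0.017, 0.55, 0, 80, -0.013, -0.017, 0.65, 0, 80, -0.013, -0.017, 0.705, 0, 80, -0.013, -0.017, 0.705, 0, 80, -0.013, -0.017, 0.705, 0])

```text
time_s: 11.5
position: [0.4532, 0.2295, 0.0813]
tcp_rot: [-180.0, -0.1, 3.7]
contact_force: [-0.0, -0.3, 0.4]
gripper_width: 0.0685
finger_force: 0.0
```

Call:
play_rows(commands=[45, 0, 0, 0, 0, 38, 0, 0, 0, 0, 34, 0, 0, 0, 0, 30, 0, 0, 0, 0, 0, 0, 0, 0, 0, 0, 0, 0, 0, 0, 0, 0, 0, 0, 0, 0, 0, 0, 0, 0], newtons=40)

```text
time_s: 12.3
position: [0.4528, 0.2297, 0.0809]
tcp_rot: [-180.0, -0.1, 3.7]
contact_force: [-0.4, 0.1, 5.2]
gripper_width: 0.0252
finger_force: 39.5
```

Call:
play_rows(commands=[0, 0, 0, -0.03, 0, 0, 0, 0, -0.08, 0, 0, 0, 0, -0.15, 0, 0, 0, 0, -0.25, 0, 0, 0, 0, -0.35, 0, 0, 0, 0, -0.45, 0, 0, 0, 0, -0.55, 0, 0, 0, 0, -0.6, 0, 0, 0, 0, -0.6, 0, 0, 0, 0, -0.6, 0])

```text
time_s: 13.3
position: [0.4518, 0.2294, 0.1998]
tcp_rot: [180.0, 0.0, 3.7]
contact_force: [-0.6, 0.2, -2.3]
gripper_width: 0.0248
finger_force: 39.5
```

Run:
```python
from h import *
print(ctrl.get_state()["contact_force"])
shot("scene","s3.png",(310,90,490,290),3)
```

```text
[-0.62375565  0.22786688 -2.25020126]
```

View pics/s3.png

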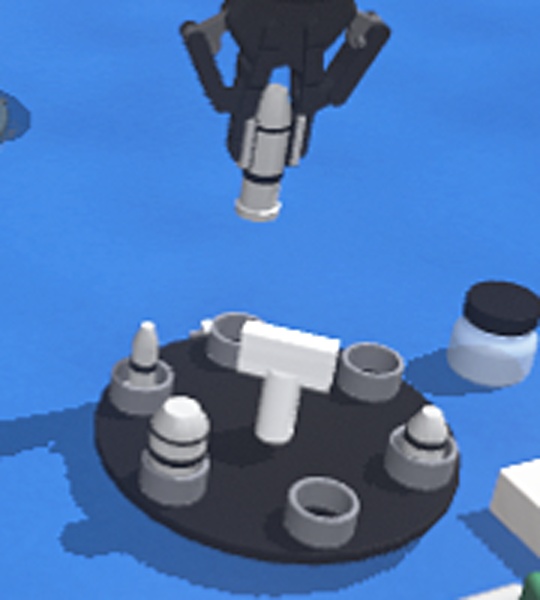

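The objective hangs in the gripper, with its underside near crop (258,212) and its tip near (275,88). I check its lean against a projected vertical line, and locate the ring again.

Run:
```python
from h import *
a=ctrl.get_image("scene")
for y in(.2294,):
  p=proj(a,[[.4518,y,.149],[.4518,y,.241],[.4528,.2297,.03]]); print(((p-[310,90]+.5)*3).round())
st=(np.array([[358.2,153.5],[415.8,183.9],[328.4,210.3],[386.6,241.3]]))
print(ray(a,(273/1.4-.36,360/1.4-.36),.018))
g=a["pixels"].astype(int);w=(g.min(2)>170).astype(np.uint8)[220:300,140:250]
n,l,s,c=cv2.connectedComponentsWithStats(w)
for i in range(1,n): print(s[i],c[i]+[140,220],ray(a,c[i]+[140,220],.018 if s[i][4]>100 else .013))
```

```text
[[255. 213.]
 [275.  90.]
 [234. 355.]]
[ 0.58489956 -0.18355291  0.018     ]
[46 12  5  3 13] [188. 233.] [ 0.50122245 -0.20591711  0.013     ]
[ 40  26  31  21 251] [195.43426295 256.31474104] [ 0.58355564 -0.18211351  0.018     ]
[95 27  3  3  6] [235.83333333 248.16666667] [ 0.55617885 -0.10316023  0.013     ]
[12 45  5  4 17] [153.88235294 266.58823529] [ 0.60443284 -0.2610695   0.013     ]
[62 63  5  4 17] [204.29411765 284.58823529] [ 0.65923928 -0.15912815  0.013     ]
```

It hangs upright, matching the predicted vertical line. The ring centre is about (0.5825, -0.182). I carry the objective there.

Call:
play_rows(commands=[0, 0.04, 0.1, 0, 0, 0, 0.08, 0.25, 0, 0, 0, 0.13, 0.42, 0, 0, 0, 0.18, 0.6, 0, 0, 0, 0.22, 0.78, 0, 0, 0, 0.26, 0.95, 0, 0])

```text
time_s: 14.0
position: [0.5161, 0.0418, 0.1991]
tcp_rot: [-180.0, 0.1, 3.7]
contact_force: [0.9, -0.7, -1.0]
gripper_width: 0.0248
finger_force: 39.6
```

Call:
play_rows(commands=[0, 0.04, 0.17, 0, 0, 0, 0.08, 0.34, 0, 0, 0, 0.13, 0.5, 0, 0, 0, 0.18, 0.66, 0, 0, 0, 0.22, 0.8, 0, 0, 0, 0.26, 0.9, 0, 0, 0, 0.26, 0.95, 0, 0, 0, 0.26, 0.95, 0, 0, 0, 0.26, 0.95, 0, 0])

```text
time_s: 14.9
position: [0.5799, -0.1421, 0.1995]
tcp_rot: [-179.9, 0.1, 3.7]
contact_force: [-0.1, 0.6, -1.7]
gripper_width: 0.025
finger_force: 39.7
```

Call:
play_rows(commands=[0, 0, 0.1, 0, 0, 0, 0, 0.2, 0, 0, 0, 0, 0.2, 0.1, 0, 0, 0, 0.2, 0.22, 0, 0, 0, 0.2, 0.34, 0, 0, 0, 0.2, 0.45, 0, 0, 0, 0.2, 0.54, 0, 0, 0, 0.2, 0.59, 0, 0, 0, 0.2, 0.6, 0, 0, 0, 0.2, 0.6, 0, 0, 0, 0.2, 0.6, 0])

```text
time_s: 16.0
position: [0.584, -0.1835, 0.0816]
tcp_rot: [179.9, -0.1, 3.7]
contact_force: [0.1, -0.0, -2.5]
gripper_width: 0.0251
finger_force: 39.8
```

Run:
```python
from h import *
print(ctrl.get_state()["position"],ctrl.get_state()["contact_force"])
shot("scene","s4.png",(130,180,260,300),5)
```

```text
[ 0.58397677 -0.18347822  0.08160312] [ 0.12792726 -0.03530885 -2.4895199 ]
```

View pics/s4.png

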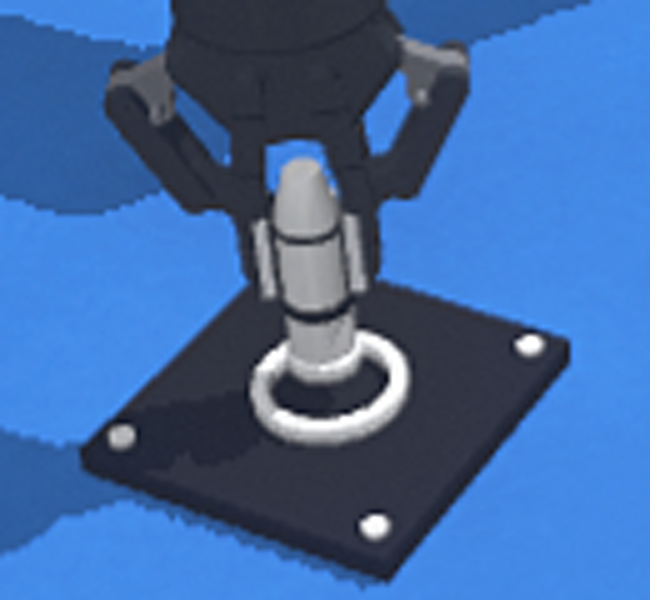

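The objective is 18 mm above the plate, with its flange at crop (322,365) and the ring centre at (330,390), so it will land inside. I lower it slowly.

Call:
play_rows(commands=[0, 0, 0, 0.025, 0, 0, 0, 0, 0.05, 0, 0, 0, 0, 0.065, 0, 0, 0, 0, 0.075, 0, 0, 0, 0, 0.08, 0, 0, 0, 0, 0.083, 0, 0, 0, 0, 0.086, 0, 0, 0, 0, 0.086, 0, 0, 0, 0, 0.086, 0])

```text
time_s: 16.95
position: [0.5832, -0.1829, 0.0632]
tcp_rot: [180.0, -0.0, 3.7]
contact_force: [-0.9, -0.0, -1.1]
gripper_width: 0.0248
finger_force: 39.8
```

Call:
play_rows(commands=[0, 0, 0, 0.003, 0, 0, 0, 0, 0.003, 0, 0, 0, 0, 0.003, 0])

```text
time_s: 17.25
position: [0.5834, -0.183, 0.063]
tcp_rot: [180.0, -0.0, 3.7]
contact_force: [-0.8, 0.0, 2.1]
gripper_width: 0.025
finger_force: 40.2
```

Contact with the plate is confirmed by the upward force. I release and retreat straight up.

Call:
play_rows(commands=[32, 0, 0, 0, 0, 36, 0, 0, 0, 0, 42, 0, 0, 0, 0, 55, 0, 0, 0, 0, 80, 0, 0, 0, 0, 80, 0, 0, 0, 0, 80, 0, 0, -0.15, 0, 80, 0, 0, -0.35, 0, 80, 0, 0, -0.55, 0, 80, 0, 0, -0.75, 0, 80, 0, 0, -0.75, 0, 80, 0, 0, -0.75, 0], newtons=20)

```text
time_s: 18.45
position: [0.5836, -0.1831, 0.2138]
tcp_rot: [179.9, -0.1, 3.7]
contact_force: [0.1, 0.9, -0.4]
gripper_width: 0.0686
finger_force: 0.0
```

Run:
```python
from h import *
print(ctrl.get_state()["position"])
shot("scene","s5.png",(130,120,480,300),2.2)
```

```text
[ 0.58364931 -0.18310843  0.2137568 ]
```

View pics/s5.png

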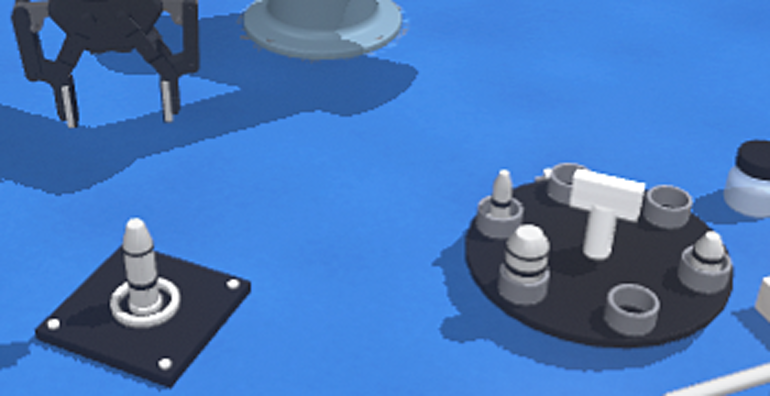

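The objective stands upright inside the ring at (143,300), the gripper is clear above it, and the carousel is still aligned.

```bash
python3 -c "
from bench import ctrl
print(ctrl.job_done())"
```

```text
the job is handed in; nothing more can be done
None
```

I turned the carousel so the long objective's pocket lines up with the pointer (within about half a degree by camera), let go, then set the objective upright inside the stage ring; I handed the job in at about 18.5 s, with the gripper clear.

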